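Cap the reference probes

TASK

The two steel probe tubes on the bench need their red protective caps before they go back into store. The caps are nearly the same size: put each one over the tip of the tube it fits, the narrower cap on the slimmer tube and the wider cap on the thicker one, upright and fully home, and let go of them.

Things in the scene. Friction and masses are not known exactly. Their poses are not given: they have to be found in the camera images.
- tube_slim_tip (a point): Tip of the slimmer upright, fixed, solid steel probe tube: 30 mm in diameter up to 79 mm above the bench, then tapering over its last 16 mm to a flat end 14 mm across. It stands on a blue round foot (70 mm across, 15 mm high). The point is the centre of the flat end, 95 mm above the bench; z up.
- tube_thick_tip (a point): Tip of the thicker upright, fixed, solid steel probe tube: 38 mm in diameter up to 79 mm above the bench, then tapering over its last 16 mm to a flat end 22 mm across. It stands on a blue round foot (70 mm across, 15 mm high). The point is the centre of the flat end, 95 mm above the bench; z up.
- cap_slim_mid (a point): The narrower red plastic cap, a round cup standing mouth down, white dot on its closed top: outside diameter 41 mm, bore 33.5 mm, height 44 mm, bore 38 mm deep; 28 to 56 g. The point is its centre, 22 mm above its lower rim; z out of the closed top. Fully home, it lies 16 mm below the tube's tip. It fits the slimmer tube and jams on the taper of the thicker one.
- cap_thick_mid (a point): The wider red plastic cap, a round cup standing mouth down, white dot on its closed top: outside diameter 49 mm, bore 41.5 mm, height 44 mm, bore 38 mm deep; 28 to 56 g. The point is its centre, 22 mm above its lower rim; z out of the closed top. Fully home, it lies 16 mm below the tube's tip. It fits the thicker tube and would sit loose on the slimmer one.
Things that resemble listed ones, but are neither listed nor needed, are in the scene too. Leave any turquoise look-alike of the part that bears cap_slim_mid alone.

How it is judged:
By the outcome, as a careful person would: the job done as asked, in the order asked, and still so for the second after the job is handed in, with the robot touching nothing.
It also fails if it takes over 54 s, if anything falls off the work surface, if the arm or the gripper's body presses on something with over 40 N, if the wrist force passes 120 N, or if a joint passes its speed limit or range.

ROBOT

A 7-joint arm with a two-finger parallel gripper is mounted at the origin on the work surface. World frame = base frame: x ahead of the robot, y to its left, z up, the work surface at z = 0. Lengths are in m, angles in rad, forces in N, time in s.
With the tool pointing down it reaches from about 0.4 to 0.875 m from the base axis. Payload 19.3 kg.
Tool frame: the origin (TCP) lies midway between the tips of the shut fingers; the grasp point (between the pads) lies 19 mm behind it; x points along the fingers, y is the direction in which the jaws open and shut, and the axes are right-handed (so a half turn about x gives the same grasp; the last joint's range is limited). The gripper opens to 85 mm and grips with 20 to 120 N. Pads are 22 mm wide; open, the fingers measure 114 mm over their backs; the gripper's body (76 mm by 85 mm) begins 54 mm behind the grasp point. The pads swing forward as they close: fully open they stand 13 mm farther back than shut.
Start: joints at [-1.221, 0.521, -0.036, 1.599, 0.021, 1.021, -0.113], TCP at [0.255, 0.571, 0.231] pointing down, gripper open.
Joint ranges: [-2.91, 2.91], [-0.3, 2.13], [-1.5, 1.42], [0.17, 2.43], [-1.26, 4.41], [0.16, 1.93], [-2.52, 2.52]. Speed limits (rad/s): [1.89, 1.89, 2.39, 2.39, 3.01, 3.01, 3.01].

INTERFACE

Orientations are given as [roll, pitch, yaw] about the fixed x, y, z axes, in that order (R = Rz(yaw) Ry(pitch) Rx(roll)).
In Python, from workcell import telemetry, vision, workorder gives the robot as it stands. The module is installed in compiled form; this text tells all that it offers.
- The arm moves only by the tool play_rows, never from a script. Its argument "deltas" is a list of rows, each a list of 7 numbers: the shift along the world's x, y, z in mm, then the turn, a rotation vector about the world's x, y, z in degrees, then the finger opening in mm, from 0 to 85.4. In form: [[x, y, z, wx, wy, wz, jaw], ...]. A call has 1 to 8 rows; each row shifts and turns the commanded pose from where the row before left it; what a row does not reach is not made up. A row lasts 1/8 s, in which the tool goes at most 62.5 mm and 10.7 degrees, less where a joint would pass 70% of its speed; a pose out of reach is approached as far as the arm can. A call with a gripper value outside its range is refused whole. The fingers move at their own pace and stop on an object; "grip_force" is the grip in N (left out, the last holds). Time passes only in rows, so rows that do not move let the fingers close. It gives the time, the measured TCP pose, the force and the opening at its end, in the units of the state.
- telemetry.observe(): the state, without advancing time (a new reading comes with each control period).
- vision.grab_frame(name): name is "scene" or "top"; returns the picture (400x640x3 uint8, red, green, blue); there is no depth.
- vision.camera_info(name): a dict with "mtx" (3x3 intrinsics, pixels), "rvec" (rotation vector, rad) and "tvec" (3), from world to camera coordinates, as OpenCV has them. Camera axes: x right, y down, z forward; pixel columns grow to the right and rows downward; lengths in m; the calibration is good to about 2 mm. A picture is of the moment at which its call begins. camera_info takes no time and is no camera call.
- workorder.job_done(): hands the job in, once; it reports no verdict.
The state is a dict: "clock": time; "qpos": joint angles; "qd": joint speeds; "joint_efforts": joint torques, N m; "position": TCP position; "tool_rot": TCP orientation; "force": force on the tool from outside, world axes, zero at the start; "moment": the same for the moment, N m; "grip_width": finger opening in m.
Only numpy, scipy, OpenCV 4.12 (cv2) and the standard library are available. Lean on these libraries where they do the work, as an engineer would, in place of code of your own. Each camera call takes 0.05 s, during which the arm holds its last target. There are 200 camera calls.

## Working session

There is one attempt and no reset: what is moved stays moved. The work goes in short steps, Python scripts to look and compute and a tool call to move; the robot and the scene stay as the last step left them, time stands still between calls to the robot, and variables do not carry over. Pictures are saved under pics/ and viewed, about 8 in all and at most 12, crops included, and the job is handed in when it is done.

Besides the shell and the picture viewer there is one more tool, called after ">>>" in YAML: its name, and indented under it one key for each argument. play_rows: Moves the arm, as the interface text tells. Its arguments: {"type":"object","properties":{"deltas":{"type":"array","items":{"type":"array","items":{"type":"number"}}},"grip_force":{"type":"number"}},"required":["deltas"]}

```bash
mkdir -p pics; ls; cat > h.py <<'E'
import numpy as np, cv2
from workcell import telemetry, vision, workorder
def grab(n): return vision.grab_frame(n)
def save(im,f): cv2.imwrite('pics/'+f,cv2.cvtColor(im,cv2.COLOR_RGB2BGR))
def cam(n):
    c=vision.camera_info(n); K=np.array(c['mtx'],float);R=cv2.Rodrigues(np.array(c['rvec'],float))[0];t=np.array(c['tvec'],float).reshape(3)
    return K,R,t
def ray(n,px):
    K,R,t=cam(n); d=R.T@np.linalg.inv(K)@np.array([px[0],px[1],1.]); return -R.T@t, d
def onz(n,px,z):
    o,d=ray(n,px); return o+d*(z-o[2])/d[2]
def proj(n,P):
    K,R,t=cam(n); p=K@(R@np.array(P,float)+t); return p[:2]/p[2]
E
python3 - <<'E'
from h import *
a=grab('scene');b=grab('top');save(a,'s0.png');save(b,'t0.png');np.save('s0.npy',a);np.save('t0.npy',b)
for n in('scene','top'):
    K,R,t=cam(n);print(n,K.round(1).tolist(),(-R.T@t).round(3),R[2].round(3))
print(telemetry.observe())
E
```

```text
pics
scene [[436.5, 0.0, 315.6], [0.0, 436.5, 198.3], [0.0, 0.0, 1.0]] [ 0.956 -0.288  0.539] [-0.632  0.419 -0.652]
top [[367.0, 0.0, 324.7], [0.0, 367.0, 208.6], [0.0, 0.0, 1.0]] [0.427 0.015 0.816] [ 0.135  0.015 -0.991]
{'clock': 0.1, 'qpos': array([-1.22121018,  0.52194561, -0.0363429 ,  1.59990635,  0.02121273,
        1.02110541, -0.11279113]), 'qd': array([ 0.00164937,  0.00012853,  0.00072437, -0.00107306,  0.00168331,
       -0.00111682,  0.00139051]), 'joint_efforts': array([ 3.18369937e-03, -9.28480053e+01,  1.98365405e+00, -3.70529938e+01,
        1.81385712e-02,  5.34468039e-03,  2.60398696e-05]), 'position': array([0.25463806, 0.57046774, 0.23080459]), 'tool_rot': array([-1.49868009,  1.56981701, -1.91844908]), 'force': array([-0.30301239, -0.26173071,  0.19731264]), 'moment': array([-0.03262921,  0.01280797,  0.00132233]), 'grip_width': 0.08562767961079257}
```

View pics/s0.png

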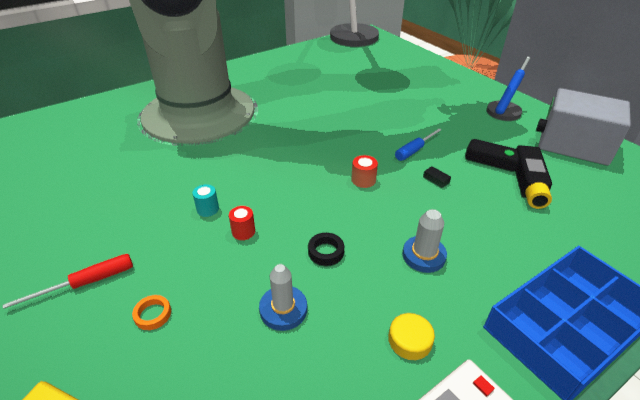

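View pics/t0.png

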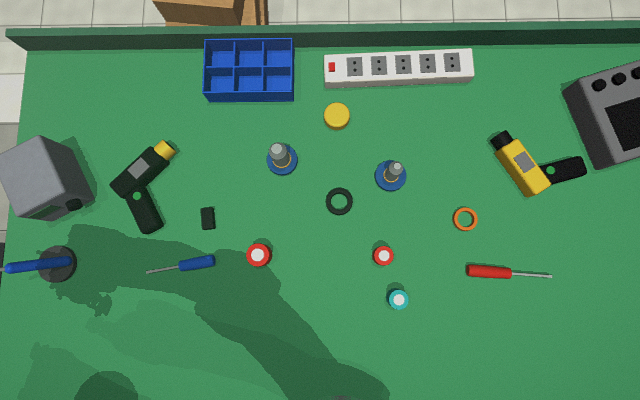

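The scene view shows red caps at (242,222) and (364,171), the turquoise look-alike at (206,200), the slim tube at (281,285) and the thick tube at (430,235). In the top view the same things are at (384,256), (258,255), (398,299), (395,168) and (278,150).

```bash
cat >> h.py <<'E'
def blobs(im,lo,hi,amin=60):
    h=cv2.cvtColor(im,cv2.COLOR_RGB2HSV); m=cv2.inRange(h,lo,hi)
    if lo[0]==0 and hi[0]<20: m|=cv2.inRange(h,(170,lo[1],lo[2]),(180,hi[1],hi[2]))
    return m
def near(m,c,r=25):
    w=np.zeros_like(m);cv2.circle(w,(int(c[0]),int(c[1])),r,255,-1);m=m&w
    n,l,s,ce=cv2.connectedComponentsWithStats(m)
    if n<2:return None,None
    i=1+np.argmax(s[1:,4]);return ce[i],(s[i],cv2.findContours((l==i).astype(np.uint8),cv2.RETR_EXTERNAL,cv2.CHAIN_APPROX_NONE)[0][0])
def tri(p1,p2):
    (o1,d1),(o2,d2)=ray('scene',p1),ray('top',p2)
    A=np.c_[d1,-d2];s=np.linalg.lstsq(A,o2-o1,rcond=None)[0]
    a,b=o1+d1*s[0],o2+d2*s[1];return (a+b)/2,np.linalg.norm(a-b)
E
python3 - <<'E'
from h import *
a=np.load('s0.npy');b=np.load('t0.npy')
W=((0,0,200),(179,70,255));RED=((0,140,80),(12,255,255));BLUE=((100,140,40),(125,255,255))
for nm,ps,pt in(('capA',(242,213),(384,256)),('capB',(364,161),(258,255)),('turq',(204,190),(398,299))):
    c1,_=near(blobs(a,*W),ps,14);c2,_=near(blobs(b,*W),pt,14)
    print(nm,c1,c2,'tri',tri(c1,c2),'z44 s',onz('scene',c1,.044).round(4),'t',onz('top',c2,.044).round(4))
    c,q=near(blobs(b,*RED)|blobs(b,*W),pt,22)
    if c is not None:
        print('  top red bbox',q[0],cv2.minEnclosingCircle(q[1]))
        # filled width perpendicular at z=44
        (x,y),r=cv2.minEnclosingCircle(q[1]);print('   diam at z.03',2*r*np.linalg.norm(onz('top',(x+1,y),.03)-onz('top',(x,y),.03)))
for nm,ps,pt in(('slim',(283,305),(391,176)),('thick',(425,253),(282,160))):
    for n,im,p in(('scene',a,ps),('top',b,pt)):
        c,q=near(blobs(im,*BLUE),p,32);h=cv2.convexHull(q[1]);e=cv2.fitEllipse(h)
        print(nm,n,q[0],np.round(e[0],1),np.round(e[1],1),onz(n,e[0],.010).round(4))
big=cv2.hconcat([cv2.resize(a[150:320,220:450],None,fx=2.5,fy=2.5,interpolation=2)])
t=cv2.resize(b[130:310,240:420],None,fx=2.3,fy=2.3,interpolation=2)
save(big,'c0.png');save(t,'c1.png')
E
```

```text
capA [240.0625  212.96875] [383.59550562 255.23595506] tri (array([ 0.43370298, -0.09584378,  0.04216786]), np.float64(0.0012537087841126117)) z44 s [ 0.436 -0.096  0.044] t [ 0.4334 -0.0961  0.044 ]
  top red bbox [373 246  21  19 290] ((382.8125, 255.125), 10.22510814666748)
   diam at z.03 0.04324726510917673
capB [364.62637363 161.61538462] [256.904 254.48 ] tri (array([0.43629462, 0.16931336, 0.04220476]), np.float64(0.001292372508278561)) z44 s [0.4384 0.1683 0.044 ] t [0.4359 0.1684 0.044 ]
  top red bbox [246 243  25  24 432] ((258.0517272949219, 255.32266235351562), 12.501461029052734)
   diam at z.03 0.05342336761325288
turq [203.39285714 190.53571429] [398.43956044 299.23076923] tri (array([ 0.34405906, -0.12389862,  0.0427206 ]), np.float64(0.0012454500100843359)) z44 s [ 0.346  -0.1238  0.044 ] t [ 0.3439 -0.1242  0.044 ]
  top red bbox [394 294  10  11  91] ((398.3999938964844, 299.1499938964844), 5.411439418792725)
   diam at z.03 0.022500386393024242
slim scene [ 259  287   48   44 1098] [282.8 307.5] [44.8 48.2] [ 0.6168 -0.1216  0.01  ]
slim top [375 160  31  31 426] [390.2 175.3] [29.8 30.6] [ 0.611  -0.1201  0.01  ]
thick scene [403 237  44  35 689] [424.3 253.6] [35.7 44.3] [0.6552 0.1211 0.01  ]
thick top [267 145  30  30 320] [281.6 159.4] [29.9 30.3] [0.6494 0.1238 0.01  ]
```

View pics/c1.png

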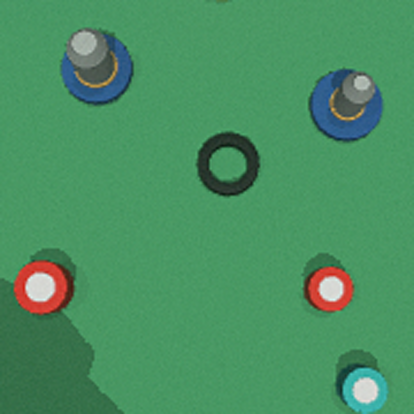

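The crop confirms the choice. The wide red cap is at top (257,254), about 53 mm across, and the narrow red cap is at (384,255), about 43 mm. The turquoise look-alike at (398,299) stays put. The thick tube tip is at about (278,149) and the slim one at about (397,166).

```bash
python3 - <<'E'
from h import *
from scipy.spatial.transform import Rotation as Ro
s=telemetry.observe();R=Ro.from_euler('xyz',s['tool_rot']).as_matrix();print(R.round(3),s['position'])
print('jaw yaw',np.degrees(np.arctan2(R[1,1],R[0,1])))
a=np.load('s0.npy');b=np.load('t0.npy')
for nm,ps,pt in(('slim',(281,269),(397,166)),('thick',(433,214),(278,149))):
    for n,im,p in(('scene',a,ps),('top',b,pt)):
        g=cv2.cvtColor(im,cv2.COLOR_RGB2GRAY);hs=cv2.cvtColor(im,cv2.COLOR_RGB2HSV)
        v=int(np.median(g[p[1]-1:p[1]+2,p[0]-1:p[0]+2]))
        m=((hs[...,1]<40)&(abs(g.astype(int)-v)<14)).astype(np.uint8)*255
        c,q=near(m,p,9);print(nm,n,v,c,q[0],onz(n,c,.095).round(4))
        if n=='scene':cs=c
        else: print('  tri',tri(cs,c))
E
```

```text
[[-0.     0.408  0.913]
 [-0.001  0.913 -0.408]
 [-1.    -0.001  0.   ]] [0.25463806 0.57046774 0.23080459]
jaw yaw 65.94900621296424
slim scene 222 [279.22222222 267.88888889] [275 265  10   7  54] [ 0.6151 -0.1208  0.095 ]
slim top 176 [396.75757576 165.63636364] [394 163   7   6  33] [ 0.6114 -0.1197  0.095 ]
  tri (array([ 0.61241888, -0.11991556,  0.09179398]), np.float64(0.000752984090189684))
thick scene 213 [433.11881188 214.04950495] [427 210  14   9 101] [0.6535 0.1224 0.095 ]
thick top 171 [276.1097561  148.32926829] [271 144  11  10  82] [0.6493 0.1237 0.095 ]
  tri (array([0.65087036, 0.12485155, 0.09152921]), np.float64(0.001543229358230085))
```

>>> play_rows:
  deltas:
    - [20,-45,0,0,0,0,85]
    - [28,-46,0,0,0,0,85]
    - [28,-46,0,0,0,0,85]
    - [28,-46,0,0,0,0,85]
    - [28,-46,0,0,0,0,85]
    - [28,-46,0,0,0,0,85]
    - [20,-46,0,0,0,0,85]
    - [0,-46,0,0,0,0,85]
  grip_force: 40

```text
clock: 1.1
position: [0.4356, 0.2018, 0.231]
tool_rot: [-1.048, 1.57, -1.469]
force: [0.3, -0.8, -0.3]
grip_width: 0.0852
```

>>> play_rows:
  deltas:
    - [0,-45,-10,0,0,0,85]
    - [0,-45,-15,0,0,0,85]
    - [0,-45,-15,0,0,0,85]
    - [0,-45,-15,0,0,0,85]
    - [0,-45,-15,0,0,0,85]
    - [0,-45,-15,0,0,0,85]
    - [0,-29,-16,0,0,0,85]
    - [0,0,0,0,0,0,85]

```text
clock: 2.1
position: [0.4338, -0.0971, 0.1293]
tool_rot: [-2.506, 1.569, -2.929]
force: [-0.7, 0.9, 0.2]
grip_width: 0.0848
```

```bash
python3 - <<'E'
from h import *
from scipy.spatial.transform import Rotation as Ro
s=telemetry.observe();R=Ro.from_euler('xyz',s['tool_rot']).as_matrix();print(s['position'],s['qpos'].round(2));print('jaw',R[:,1].round(3),R[:,0].round(3))
a=grab('scene');b=grab('top')
u=proj('scene',[*s['position'][:2],.06]);print(u)
save(cv2.hconcat([cv2.resize(a[100:300,140:340],None,fx=2,fy=2),cv2.resize(b[150:350,280:480],None,fx=2,fy=2)]),'g1.png')
E
```

```text
[ 0.43384697 -0.09714267  0.12934306] [-0.02  0.41  0.14  2.16 -0.1   0.58  1.33]
jaw [ 0.411  0.912 -0.001] [-0.002 -0.    -1.   ]
[237.73999583 205.37589861]
```

View pics/g1.png

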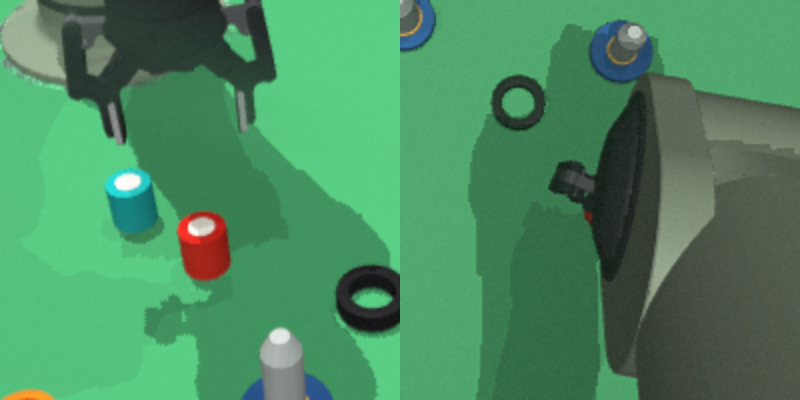

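The scene view shows the open fingers at about (198,170) and (262,165), straddling the narrow cap at (242,222). The turquoise cap at (206,200) is clear of them. Descending.

>>> play_rows:
  deltas:
    - [1,1,-30,0,0,0,85]
    - [0,0,-30,0,0,0,85]
    - [0,0,-25,0,0,0,85]
    - [0,0,-20,0,0,0,85]
    - [0,0,-12,0,0,0,85]
    - [0,0,-6,0,0,0,85]
    - [0,0,0,0,0,0,85]
    - [0,0,0,0,0,0,85]

```text
clock: 3.2
position: [0.4361, -0.0942, 0.0078]
tool_rot: [0.326, 1.57, -0.093]
force: [0.6, 0.8, 0.0]
grip_width: 0.0849
```

>>> play_rows:
  deltas:
    - [0,0,0,0,0,0,60]
    - [0,0,0,0,0,0,45]
    - [0,0,0,0,0,0,20]
    - [0,0,0,0,0,0,20]
    - [0,0,0,0,0,0,20]
    - [0,0,0,0,0,0,20]
    - [0,0,0,0,0,0,20]

```text
clock: 4.08
position: [0.4359, -0.0943, 0.0076]
tool_rot: [0.499, 1.57, 0.079]
force: [-1.7, 0.8, 8.7]
grip_width: 0.0399
```

>>> play_rows:
  deltas:
    - [0,0,10,0,0,0,20]
    - [0,0,25,0,0,0,20]
    - [0,0,35,0,0,0,20]
    - [0,0,35,0,0,0,20]
    - [0,0,20,0,0,0,20]
    - [0,0,10,0,0,0,20]
    - [0,0,0,0,0,0,20]

```text
clock: 4.95
position: [0.4359, -0.0942, 0.1426]
tool_rot: [0.443, 1.57, 0.023]
force: [0.7, 0.4, -0.8]
grip_width: 0.04
```

>>> play_rows:
  deltas:
    - [20,0,0,0,0,0,20]
    - [40,-5,0,0,0,0,20]
    - [40,-6,0,0,0,0,20]
    - [40,-6,0,0,0,0,20]
    - [25,-6,0,0,0,0,20]
    - [12,-2,0,0,0,0,20]
    - [0,0,0,0,0,0,20]
    - [0,0,0,0,0,0,20]

```text
clock: 5.95
position: [0.6118, -0.1191, 0.142]
tool_rot: [-2.862, 1.57, 3.001]
force: [-0.2, 0.4, -0.4]
grip_width: 0.04
```

```bash
python3 - <<'E'
from h import *
s=telemetry.observe();print(s['position'],s['force'],s['grip_width'])
a=grab('scene');b=grab('top')
np.save('s1.npy',a)
save(cv2.hconcat([cv2.resize(a[120:320,180:380],None,fx=2,fy=2),cv2.resize(b[100:300,300:500],None,fx=2,fy=2)]),'g2.png')
E
```

```text
[ 0.61176993 -0.11913561  0.14204502] [-0.20570119  0.40735409 -0.40558796] 0.04003821730224503
```

View pics/g2.png

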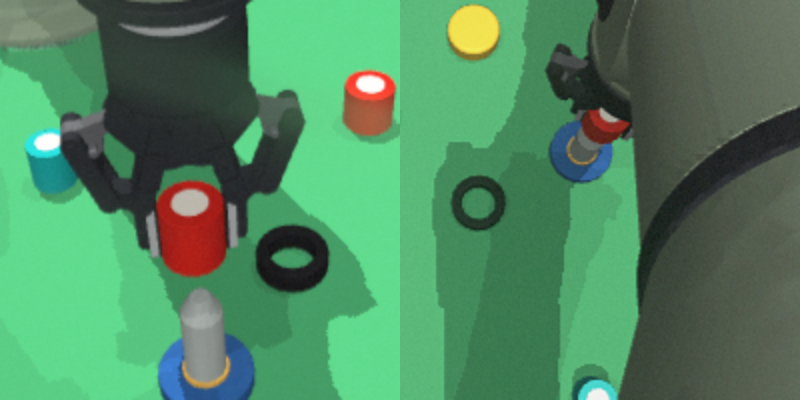

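```bash
python3 - <<'E'
from h import *
a=np.load('s1.npy');s=telemetry.observe()
W=((0,0,140),(179,70,255));RED=((0,140,60),(12,255,255))
c,q=near(blobs(a,*W),(275,221),12);print('dot',c,q[0],onz('scene',c,.0444+.1344).round(4),'tip scene .6151 -.1208')
c2,q2=near(blobs(a,*RED)|blobs(a,*W),(275,235),24)
print('red',q2[0])
# silhouette mid columns per row vs projected vertical axis through candidates
pts=q2[1][:,0]
for y in range(225,250,4):
    r=pts[abs(pts[:,1]-y)<=1][:,0];print(y,r.min(),r.max(),(r.min()+r.max())/2)
b0=np.array(s['position'])
for nm,xy in(('tip',(.6151,-.1208)),('tipavg',(.613,-.1203)),('tcp',b0[:2])):
    print(nm,[proj('scene',[*xy,z]).round(1).tolist() for z in(.095,.135,.157,.179)])
g=cv2.cvtColor(a,cv2.COLOR_RGB2HSV)
for y in (276,284,292,300):
    x=np.where((g[y,262:305,1]<50))[0]+262;print('tube',y,x.min(),x.max())
E
```

```text
dot [274.36898396 221.02673797] [266 215  18  13 187] [ 0.6133 -0.1208  0.1788] tip scene .6151 -.1208
red [ 258  211   35   47 1360]
225 258 291 274.5
229 259 292 275.5
233 259 292 275.5
237 260 292 276.0
241 260 292 276.0
245 261 292 276.5
249 261 292 276.5
tip [[279.2, 267.9], [277.4, 247.1], [276.2, 234.8], [275.1, 221.8]]
tipavg [[278.8, 266.7], [276.9, 245.9], [275.7, 233.6], [274.6, 220.6]]
tcp [[279.2, 265.9], [277.3, 245.1], [276.2, 232.8], [275.1, 219.8]]
tube 276 270 290
tube 284 271 291
tube 292 272 291
tube 300 271 292
```

The scene view shows the cap held upright at (275,235) above the tip at (279,268). The residual is about 1.5 mm in x, so I correct that and lower in stages, watching the force.

>>> play_rows:
  deltas:
    - [1.5,0,-10,0,0,0,20]
    - [0,0,-15,0,0,0,20]
    - [0,0,-12,0,0,0,20]
    - [0,0,-10,0,0,0,20]
    - [0,0,-6,0,0,0,20]
    - [0,0,0,0,0,0,20]

```text
clock: 6.8
position: [0.6141, -0.1193, 0.0889]
tool_rot: [-2.807, 1.57, 3.056]
force: [-0.4, 0.0, -0.6]
grip_width: 0.0405
```

>>> play_rows:
  deltas:
    - [0,0,-4,0,0,0,20]
    - [0,0,-5,0,0,0,20]
    - [0,0,-5,0,0,0,20]
    - [0,0,-5,0,0,0,20]
    - [0,0,-3,0,0,0,20]
    - [0,0,0,0,0,0,20]

```text
clock: 7.55
position: [0.6141, -0.1193, 0.067]
tool_rot: [-2.78, 1.57, 3.083]
force: [0.8, 0.8, 0.0]
grip_width: 0.0405
```

>>> play_rows:
  deltas:
    - [0,0,-1,0,0,0,20]
    - [0,0,-1,0,0,0,20]
    - [0,0,-1,0,0,0,20]
    - [0,0,0,0,0,0,20]

```text
clock: 8.05
position: [0.6143, -0.1193, 0.0647]
tool_rot: [0.441, 1.571, 0.021]
force: [-2.0, 0.3, 7.1]
grip_width: 0.0401
```

Contact comes at the expected height, TCP z of about 0.0645. Press slightly, release and retreat.

>>> play_rows:
  deltas:
    - [0,0,-1,0,0,0,20]
    - [0,0,0,0,0,0,45]
    - [0,0,0,0,0,0,70]
    - [0,0,0,0,0,0,85]
    - [0,0,0,0,0,0,85]
    - [0,0,0,0,0,0,85]
    - [0,0,20,0,0,0,85]
    - [0,0,35,0,0,0,85]

```text
clock: 9.05
position: [0.6138, -0.1193, 0.1192]
tool_rot: [-2.741, 1.569, 3.122]
force: [1.3, -0.4, -0.1]
grip_width: 0.085
```

>>> play_rows:
  deltas:
    - [0,0,40,0,0,0,85]
    - [-20,15,20,0,0,0,85]
    - [-30,50,0,0,0,0,85]
    - [-30,50,0,0,0,0,85]
    - [-30,50,0,0,0,0,85]
    - [-30,50,0,0,0,0,85]
    - [-25,40,0,0,0,0,85]
    - [-12,33,0,0,0,0,85]

```text
clock: 10.05
position: [0.4362, 0.1703, 0.1797]
tool_rot: [1.122, 1.569, 0.703]
force: [1.8, -0.1, 0.7]
grip_width: 0.0852
```

```bash
python3 - <<'E'
from h import *
s=telemetry.observe();print(s['position'],s['force'],s['grip_width'])
a=grab('scene');b=grab('top')
np.save('s2.npy',a);np.save('t2.npy',b)
save(cv2.hconcat([cv2.resize(a[120:320,200:480],None,fx=1.4,fy=1.4),cv2.resize(b[100:300,220:500],None,fx=1.4,fy=1.4)]),'g3.png')
W=((0,0,170),(179,70,255))
c1,_=near(blobs(a,*W),proj('scene',[.6145,-.12,.101]),10);c2,_=near(blobs(b,*W),proj('top',[.612,-.12,.101]),10);print(c1,c2)
if c1 is not None: print(onz('scene',c1,.101))
if c1 is not None and c2 is not None: print(tri(c1,c2))
E
```

```text
[0.43621964 0.17034376 0.17971026] [ 1.80477999 -0.07483465  0.65814373] 0.08522546632754482
[279.21348315 264.86516854] [397.70212766 164.46808511]
[ 0.61523066 -0.12049811  0.101     ]
(array([ 0.61316459, -0.12026819,  0.0988107 ]), np.float64(0.0014176887630867037))
```

View pics/g3.png

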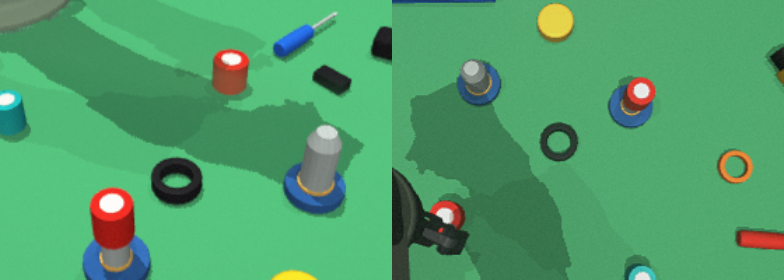

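The narrow cap sits upright on the slim tube, scene (280,265). Its triangulated dot height is 0.099, which matches fully home once the known −2 mm bias is allowed for. Next is the wide cap at scene (364,171).

>>> play_rows:
  deltas:
    - [1,-1.5,-35,0,0,0,85]
    - [0,0,-40,0,0,0,85]
    - [0,0,-35,0,0,0,85]
    - [0,0,-28,0,0,0,85]
    - [0,0,-20,0,0,0,85]
    - [0,0,-10,0,0,0,85]
    - [0,0,-4,0,0,0,85]
    - [0,0,0,0,0,0,85]

```text
clock: 11.15
position: [0.4386, 0.1672, 0.0068]
tool_rot: [0.77, 1.57, 0.35]
force: [0.2, 0.4, -0.3]
grip_width: 0.0849
```

>>> play_rows:
  deltas:
    - [0,0,0,0,0,0,65]
    - [0,0,0,0,0,0,52]
    - [0,0,0,0,0,0,28]
    - [0,0,0,0,0,0,28]
    - [0,0,0,0,0,0,28]
    - [0,0,0,0,0,0,28]
    - [0,0,0,0,0,0,28]

```text
clock: 12.02
position: [0.4385, 0.1673, 0.0069]
tool_rot: [0.945, 1.57, 0.525]
force: [-1.6, -0.4, 12.5]
grip_width: 0.0477
```

>>> play_rows:
  deltas:
    - [0,0,10,0,0,0,28]
    - [0,0,25,0,0,0,28]
    - [0,0,35,0,0,0,28]
    - [0,0,35,0,0,0,28]
    - [0,0,20,0,0,0,28]
    - [0,0,10,0,0,0,28]
    - [0,0,0,0,0,0,28]

```text
clock: 12.9
position: [0.4384, 0.1673, 0.1416]
tool_rot: [0.927, 1.57, 0.508]
force: [-0.6, 0.1, 0.1]
grip_width: 0.0485
```

>>> play_rows:
  deltas:
    - [20,-4,0,0,0,0,28]
    - [40,-8,0,0,0,0,28]
    - [45,-10,0,0,0,0,28]
    - [45,-10,0,0,0,0,28]
    - [35,-7,0,0,0,0,28]
    - [20,-4,0,0,0,0,28]
    - [9,-1,0,0,0,0,28]
    - [0,0,0,0,0,0,28]

```text
clock: 13.9
position: [0.6518, 0.1233, 0.1403]
tool_rot: [-2.537, 1.569, -2.957]
force: [-1.0, 0.9, -2.1]
grip_width: 0.0486
```

```bash
python3 - <<'E'
from h import *
s=telemetry.observe();print(s['position'],s['force'],s['grip_width'])
a=grab('scene');b=grab('top')
np.save('s3.npy',a)
save(cv2.hconcat([cv2.resize(a[80:280,330:530],None,fx=2,fy=2),cv2.resize(b[80:280,180:380],None,fx=2,fy=2)]),'g4.png')
h=s['position'][2]-.0069; xy=(.6535,.1224)
W=((0,0,140),(179,70,255));RED=((0,140,60),(12,255,255))
p=proj('scene',[*xy,.0444+h]);print('expect dot',p)
c,q=near(blobs(a,*W),p,13);print('dot',c,q[0],onz('scene',c,.0444+h).round(4),'tip scene',xy)
c2,q2=near(blobs(a,*RED)|blobs(a,*W),proj('scene',[*xy,.022+h]),32);print(q2[0])
pts=q2[1][:,0]
for y in range(q2[0][1]+12,q2[0][1]+36,4):
    r=pts[abs(pts[:,1]-y)<=1][:,0];print(y,r.min(),r.max(),(r.min()+r.max())/2)
print([proj('scene',[*xy,z]).round(1).tolist() for z in(.095,h,h+.022,h+.044)])
E
```

```text
[0.65177698 0.12326655 0.14034475] [-0.96542916  0.90827074 -2.08570316] 0.04857205750654332
expect dot [443.40051399 169.64561359]
dot [442.12429379 169.57627119] [433 164  19  12 177] [0.6524 0.1211 0.1778] tip scene (0.6535, 0.1224)
[ 421  160   40   45 1259]
172 428 460 444.0
176 425 460 442.5
180 424 459 441.5
184 423 458 440.5
188 422 456 439.0
192 421 455 438.0
[[433.1, 214.0], [437.7, 194.4], [440.4, 182.4], [443.3, 169.9]]
```

View pics/g4.png

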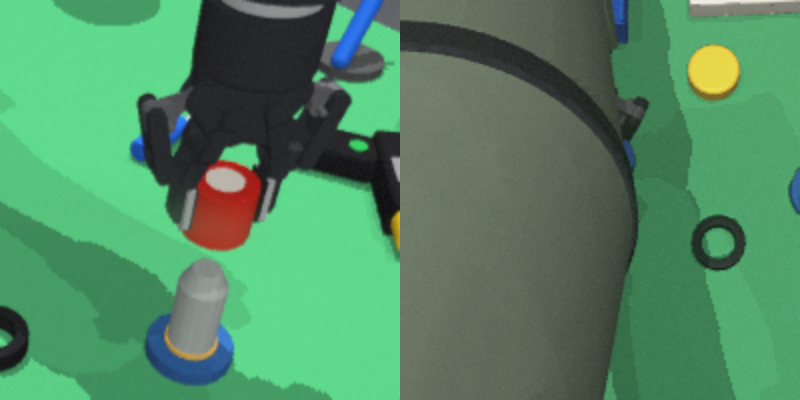

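The wide cap is held upright at scene (441,182) over the thick tip at (433,214), laterally within about 1 mm. I lower with +1 mm in x and +0.5 mm in y.

>>> play_rows:
  deltas:
    - [1,0.5,-10,0,0,0,28]
    - [0,0,-15,0,0,0,28]
    - [0,0,-12,0,0,0,28]
    - [0,0,-10,0,0,0,28]
    - [0,0,-6,0,0,0,28]
    - [0,0,0,0,0,0,28]

```text
clock: 14.75
position: [0.6531, 0.1237, 0.0879]
tool_rot: [-2.445, 1.57, -2.865]
force: [-0.5, 0.4, -0.1]
grip_width: 0.048
```

>>> play_rows:
  deltas:
    - [0,0,-4,0,0,0,28]
    - [0,0,-5,0,0,0,28]
    - [0,0,-5,0,0,0,28]
    - [0,0,-5,0,0,0,28]
    - [0,0,-3,0,0,0,28]
    - [0,0,0,0,0,0,28]

```text
clock: 15.5
position: [0.6532, 0.1237, 0.066]
tool_rot: [-2.367, 1.57, -2.787]
force: [-0.4, 0.1, -0.8]
grip_width: 0.0481
```

>>> play_rows:
  deltas:
    - [0,0,-1,0,0,0,28]
    - [0,0,-1,0,0,0,28]
    - [0,0,-1,0,0,0,28]
    - [0,0,0,0,0,0,28]

```text
clock: 16.0
position: [0.6534, 0.1237, 0.064]
tool_rot: [0.824, 1.57, 0.404]
force: [-4.7, -0.5, 10.5]
grip_width: 0.0483
```

Contact comes at the expected home height of 0.064. Release and retreat.

>>> play_rows:
  deltas:
    - [0,0,-0.5,0,0,0,28]
    - [0,0,0,0,0,0,52]
    - [0,0,0,0,0,0,70]
    - [0,0,0,0,0,0,85]
    - [0,0,0,0,0,0,85]
    - [0,0,0,0,0,0,85]
    - [0,0,20,0,0,0,85]
    - [0,0,35,0,0,0,85]

```text
clock: 17.0
position: [0.6528, 0.1236, 0.1187]
tool_rot: [-2.398, 1.569, -2.817]
force: [-0.0, 0.1, -0.2]
grip_width: 0.0849
```

>>> play_rows:
  deltas:
    - [0,0,40,0,0,0,85]
    - [-30,0,20,0,0,0,85]
    - [-40,20,10,0,0,0,85]
    - [-40,40,0,0,0,0,85]
    - [-40,40,0,0,0,0,85]
    - [-20,40,0,0,0,0,85]
    - [0,20,0,0,0,0,85]
    - [0,0,0,0,0,0,85]

```text
clock: 18.0
position: [0.4836, 0.2849, 0.1886]
tool_rot: [1.072, 1.57, 0.654]
force: [-0.0, -1.0, 0.1]
grip_width: 0.0851
```

```bash
python3 - <<'E'
from h import *
s=telemetry.observe();print(s['position'],s['force'],s['grip_width'])
a=grab('scene');b=grab('top')
save(cv2.hconcat([cv2.resize(a[120:320,200:480],None,fx=1.4,fy=1.4),cv2.resize(b[100:300,220:500],None,fx=1.4,fy=1.4)]),'g5.png')
W=((0,0,170),(179,70,255))
for xy in((.6135,-.12),(.6515,.123)):
    c1,_=near(blobs(a,*W),proj('scene',[*xy,.101]),10);c2,_=near(blobs(b,*W),proj('top',[*xy,.101]),10);print(c1,c2)
    if c1 is not None and c2 is not None: print(tri(c1,c2))
E
```

```text
[0.48358855 0.28489205 0.18862341] [-0.04649276 -1.00395407  0.14415683] 0.08510837979549662
[279.24022346 264.83240223] [397.55913978 164.37634409]
(array([ 0.61326611, -0.12010828,  0.09887892]), np.float64(0.0011178136291737314))
[433.68965517 210.90804598] [276.05223881 146.96268657]
(array([0.65141761, 0.12384203, 0.09886938]), np.float64(0.0014005807912121288))
```

View pics/g5.png

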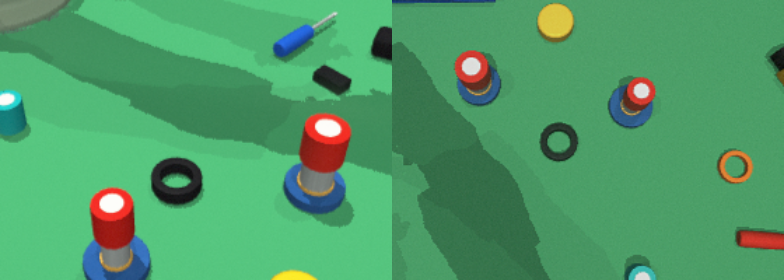

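Both caps sit upright on their tubes, with dots at scene (279,265) and (434,211), both measured at the same height. The turquoise cap has not moved and the gripper is clear.

```bash
python3 -c "
from workcell import workorder
print(workorder.job_done())"
```

```text
the job is handed in; nothing more can be done
None
```

Both caps are on: first the narrower red cap on the slimmer tube, then the wider one on the thicker tube. I released both, moved the arm clear and handed the job in at about 18 s on the robot's clock, against the 54 s limit.

- **Seating:** each cap met the tube at the expected home height, with about 7 N of contact for the narrow cap and 10 N for the wide one.
- **Last pictures:** both caps stand upright, and both top dots triangulate to z ≈ 0.099 m. The expected height is 0.101 m. The 2 mm shortfall is the same bias I measured when the caps stood on the bench (0.042 m against 0.044 m), so I take both as fully home.
- **Disagreement:** the two cameras differed by 2–4 mm in x on the tube tips. I aimed between the two readings, and both caps went on without sideways force until they touched bottom.
- **Look-alike:** I left the turquoise cap alone, and it has not moved.

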